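Roll a bearing sleeve up the feed chute and call the pick

ROBOT

A 6-joint arm with a two-finger parallel gripper is mounted at the origin on the work surface. World frame = base frame: x ahead of the robot, y to its left, z up, the work surface at z = 0. Lengths are in m, angles in rad, forces in N, time in s.
With the tool pointing down it reaches from about 0.325 to 0.85 m from the base axis. Payload 15.5 kg.
Tool frame: the origin (TCP) lies at the very end of the fingers, on their centre line; the grasp point (between the pads) lies 19 mm behind it (manip.tcp_to_grasp is the distance from the TCP to the grasp point, in m); z points along the fingers, y is the line along which they close (so a half turn about z gives the same grasp; the last joint's range is limited). The gripper opens to 91 mm and grips with 3 to 60 N. Pads are 32 mm wide; open, the fingers measure 118 mm over their backs; the gripper's body (76 mm by 178 mm) begins 60 mm behind the grasp point.
Start: joints at [-1.294, 0.494, 1.345, -0, 1.302, -0.096], TCP at [0.228, -0.582, 0.214] pointing down, gripper open.
Joint ranges: [-2.91, 2.91], [-0.82, 2.16], [0.22, 2.67], [-1.22, 4.37], [0.12, 2.79], [-3.08, 3.08]. Speed limits (rad/s): [1.89, 1.89, 2.57, 3.01, 3.01, 3.01].

INTERFACE

Orientations are given as a unit quaternion [x, y, z, w].
In Python, from workcell import manip gives the robot as it stands.
- The arm moves only by the shell command python3 -m handwheel 'ROWS'. ROWS is JSON, one flat list of numbers, 7 for each row, row after row: the shift along the world's x, y, z each as a share of 0.03 m, from -1 to 1, then the turn, a rotation vector about the world's x, y, z each as a share of 10 degrees, from -1 to 1, then the gripper's target within -1 to 1 (fully open at 1, half-way at 0, shut at -1). In form: [dx, dy, dz, wx, wy, wz, hand, dx, dy, dz, wx, wy, wz, hand, ...]. A call has exactly 8 rows; each row shifts and turns the commanded pose from where the row before left it; what a row does not reach is not made up. A row lasts 1/8 s, in which the tool goes at most 62.5 mm and 10.7 degrees, less where a joint would pass 70% of its speed; a pose out of reach is approached as far as the arm can. A call with a number of a shift or a turn outside -1 to 1 is refused whole. A call with a gripper value outside its range is refused whole. The fingers move at their own pace and stop on an object; the grip force is fixed at half the most. Time passes only in rows, so rows that do not move let the fingers close, or fill a call up. It gives the time, the measured TCP pose, the force, the opening and the grip force at its end, in the units of the state.
- manip.get_state(): the state, without advancing time (a new reading comes with each control period).
- manip.get_image(name): name is "scene" or "side" or "wrist"; returns a dict with "frame" (480x640x3 uint8, blue, green, red), "fx", "fy", "cx", "cy" (pixels), "R" (3x3) and "t" (3): a world point X has camera coordinates R X + t; the wrist camera has in their place "T_tool_cam" (4x4, takes a point from camera to tool coordinates, whose origin is the TCP and whose axes are the flange's). Camera axes: x right, y down, z forward; pixel columns grow to the right and rows downward; lengths in m; the calibration is good to about 2 mm. The wrist camera is an equidistant fisheye: a pixel r from the principal point sees the ray r / f radians off the axis. A picture is of the moment at which its call begins: read the wrist's pose just before it. There is no depth.
- manip.close_job(): hands the job in; it is judged then, once.
The state is a dict: "clock": time; "q": joint angles; "dq": joint speeds; "joint_efforts": joint torques, N m; "eef_pos": TCP position; "eef_rot": TCP orientation; "contact_force": force on the tool from outside, world axes, zero at the start; "wrist_torque": the same for the moment, N m; "finger_gap": finger opening in m; "grasp_force": force on a finger pad.
Only numpy, scipy, OpenCV 4.12 (cv2) and the standard library are available. Lean on these libraries where they do the work, as an engineer would, in place of code of your own. Each camera call takes 0.05 s, during which the arm holds its last target. There are 200 camera calls.

TASK

With a fingertip, push the steel sleeve that lies at the foot of the sloping chute up the slope, at a calm, steady pace and without ever letting it run back, until it drops into the pocket against the stop at the top and stays there. Do not lift or carry it. Then press the big round button on the control box down to call the pick, let the button come up again, and leave the spare sleeve, the collar and the grease jar where they are.

Things in the scene. Friction and masses are not known exactly. Their poses are not given: they have to be found in the camera images.
- chute: Aluminium feed chute fixed to the table on a dark 290 x 125 mm base plate. Origin at table height under the lane's middle; x is level and points uphill along the lane, z up. In this frame (mm): deck height 26 at the foot (x -106), 45 at x 0, 58 at the crest (x 74); then a level pocket, floor 55 high, up to the dark stop plate (face at x 106, top 89 high).
- deck: The chute's deck, sloping 10 degrees. Origin on its surface, mid-lane, at the chute's x = 0; x points up the slope, y across, z square to it. The lane is 90 mm wide between side rails 6 mm thick, 14 mm above the deck (21 above the pocket floor). A lip 6 mm thick across the foot stands 5 mm above the deck.
- sleeve: Oiled steel sleeve lying across the lane at the foot of the slope, against the lip: cylinder of 40 mm diameter, 84 mm long, dark bore, 0.17 to 0.35 kg. Origin at its centre, 20 mm off the deck; y is its axis, x and z turn as it rolls. Let go on the slope, it runs back at once. Downhill of it there is room for a finger above the lip.
- pocket (a point): Where the sleeve's centre must come to lie: mid-pocket, 20 mm above the pocket's floor and 20 mm before the face of the stop. The crest is 12 mm before this point: once its centre is past it the sleeve drops in by 3 mm and the crest keeps it there, with 1 to 2 mm of play. Axes as the chute's.
- control_box: Grey box fixed to the table, 100 x 120 mm, 45 mm high, with one big round button on top and two small white lamps that do not move. Origin under its middle, z up.
- call_button (a joint): Travel of the big round grey button on top of the control box: 0 up, 0.006 m fully down (about 5 N, spring return). It counts as pressed beyond 0.004 m.
- call_button_top (a point): Middle of the upper face of the big round button (38 mm in diameter), pressed straight down; it moves with the button.
- spare_sleeve: A second, equal sleeve standing on end on the table beyond the chute's top end, 84 mm high, 40 mm in diameter; origin at the middle of its foot. To be left alone.
- collar: Dark steel ring lying on the table on the robot's side of the control box, 48 mm across, 14 mm high; origin at the middle of its underside. To be left alone.
- grease_jar: White jar with a black cap on the table beyond the control box, 56 mm across, 70 mm high; origin at the middle of its foot. To be left alone.
There are look-alikes about, which are no part of the job. Of the things that look like the control_box, take the one that is farthest from the robot's base at the start.

How it is judged:
On the way, in this order (a step that is already met when the one before it is completed fails the run):
1. the sleeve lies in the pocket (x of sleeve in the frame of pocket between -0.004 and 0.003 m and z of sleeve in the frame of pocket between -0.003 and 0.0015 m and angle between the y axis of sleeve and the y axis of chute, either way round below 0.12 rad and linear speed of sleeve below 0.03 m/s), for 0.2 s.
2. the button is pressed with the sleeve in the pocket (value of joint call_button above 0.004 m and x of sleeve in the frame of pocket between -0.004 and 0.003 m and z of sleeve in the frame of pocket between -0.003 and 0.0015 m and angle between the y axis of sleeve and the y axis of chute, either way round below 0.12 rad).
At the end, for the whole second after the job is handed in: The sleeve rests square across the pocket (within 0.12 rad), its centre 4 mm short to 3 mm past the pocket point along the lane and at most 1.5 mm above or 3 mm below it; the button was pressed beyond 4 mm after that and is up again (under 2 mm) (x of sleeve in the frame of pocket between -0.004 and 0.003 m and z of sleeve in the frame of pocket between -0.003 and 0.0015 m and angle between the y axis of sleeve and the y axis of chute, either way round below 0.12 rad and linear speed of sleeve below 0.02 m/s and value of joint call_button below 0.002 m); the robot touches nothing.
It fails at once if the sleeve runs (faster than 0.28 m/s): rolled back down the slope or shot up it (linear speed of sleeve above 0.28 m/s).
It fails at once if the sleeve is lifted more than 10 mm off the deck or leaves the lane (z of sleeve in the frame of deck above 0.03 m or z of sleeve in the frame of deck below 0.005 m or x of sleeve in the frame of deck below -0.115 m or y of sleeve in the frame of deck above 0.02 m or y of sleeve in the frame of deck below -0.02 m).
It fails at once if the button is pressed (beyond 4 mm) while the sleeve is not in the pocket (value of joint call_button above 0.004 m and not (x of sleeve in the frame of pocket between -0.004 and 0.003 m and z of sleeve in the frame of pocket between -0.003 and 0.0015 m and angle between the y axis of sleeve and the y axis of chute, either way round below 0.12 rad)).
It fails at once if the spare sleeve, the collar or the grease jar is moved more than 15 mm (distance of any of spare_sleeve, collar, grease_jar from where it was at the start of the episode above 0.015 m).
It also fails if it takes over 48 s, if anything falls off the work surface, if the arm or the gripper's body presses on something with over 40 N, if the wrist force passes 120 N, or if a joint passes its speed limit or range.

## Working session

There is one attempt and no reset: what is moved stays moved. The work goes in short steps, Python scripts to look and compute and a shell command to move; the robot and the scene stay as the last step left them, time stands still between calls to the robot, and variables do not carry over. Pictures are saved under pics/ and viewed, at most 10 in all, crops included, and the job is handed in when it is done.

```bash
mkdir -p pics; python3 - <<'E'
from workcell import manip
import cv2,json,numpy as np
s=manip.get_state();print(s['clock'],s['eef_pos'],s['eef_rot'],s['finger_gap'])
for n in('scene','side'):
    d=manip.get_image(n);cv2.imwrite(f'pics/{n}0.png',d['frame'])
    c={k:np.array(v).tolist() for k,v in d.items() if k!='frame'};json.dump(c,open(n+'.json','w'));print(n,c)
E
```

```text
0.0 [ 0.22755646 -0.58169598  0.2133371 ] [ 9.82672921e-01  1.85347101e-01 -4.25628462e-05 -6.16138784e-04] 0.09118511263090001
scene {'fx': 574.1820591329654, 'fy': 574.1820591329654, 'cx': 317.93560597291787, 'cy': 236.48702121340622, 'R': [[0.023004282578030916, 0.9995318908629179, -0.020169336406276748], [0.6415423711595803, -0.030232001317151213, -0.7664916255924149], [-0.766742583263779, 0.004693106046024132, -0.6419375248150146]], 't': [-0.03205201780297643, -0.2678744985718028, 1.5120393009859359]}
side {'fx': 436.6177766447402, 'fy': 436.6177766447402, 'cx': 317.8156730363373, 'cy': 237.00348917525392, 'R': [[-0.9980846551118328, -0.05840850926764626, -0.020383014385150965], [-0.019726293037087114, 0.6127756126273874, -0.7900107100110385], [0.05863356200427326, -0.7880954857212807, -0.6127541193598209]], 't': [0.5326195665770624, 0.05346851773226828, 0.9726488825592149]}
```

View pics/scene0.png

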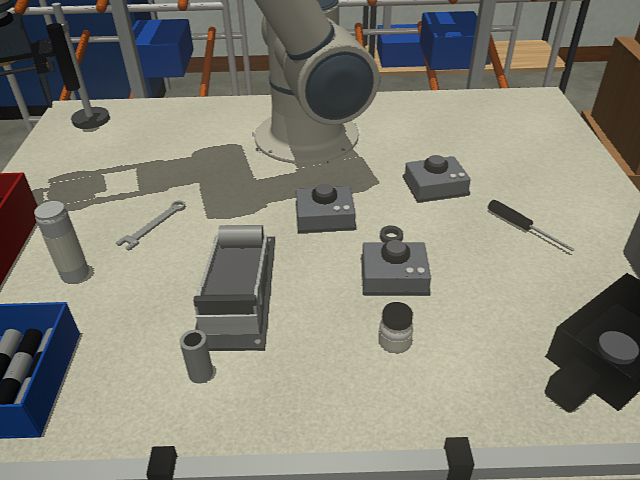

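View pics/side0.png

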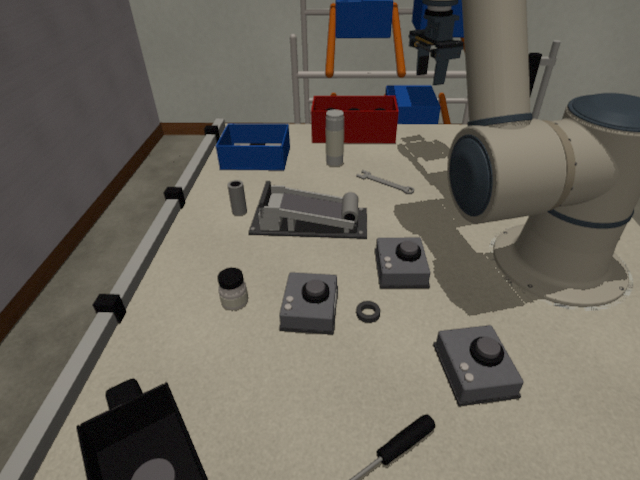

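The scene image shows three control boxes, with buttons at about (325,193), (437,162) and (396,248). The one at (396,248) fits: it is farthest from the base, with the collar on its robot side at (391,233) and the jar beyond at (397,325). The chute runs from its foot at (240,237) to the stop at (226,302), uphill and away from the robot. I'll confirm with enlarged crops.

```bash
python3 - <<'E'
import cv2,numpy as np
a=cv2.imread('pics/scene0.png')
A=cv2.resize(a[210:360,180:290],None,fx=4,fy=4,interpolation=cv2.INTER_CUBIC)
B=cv2.resize(a[215:305,350:440],None,fx=4,fy=4,interpolation=cv2.INTER_CUBIC)
c=np.zeros((600,800,3),np.uint8);c[:600,:440]=A;c[:360,440:800]=B
cv2.imwrite('pics/crop1.png',c)
b=cv2.imread('pics/side0.png')
A=cv2.resize(b[170:245,240:380],None,fx=5,fy=5,interpolation=cv2.INTER_CUBIC)
B=cv2.resize(b[265:320,275:345],None,fx=4,fy=4,interpolation=cv2.INTER_CUBIC)
c=np.zeros((600,700,3),np.uint8);c[:375,:700]=A;c[380:600,:280]=B
cv2.imwrite('pics/crop2.png',c)
E
```

```text
(no output)
```

View pics/crop1.png

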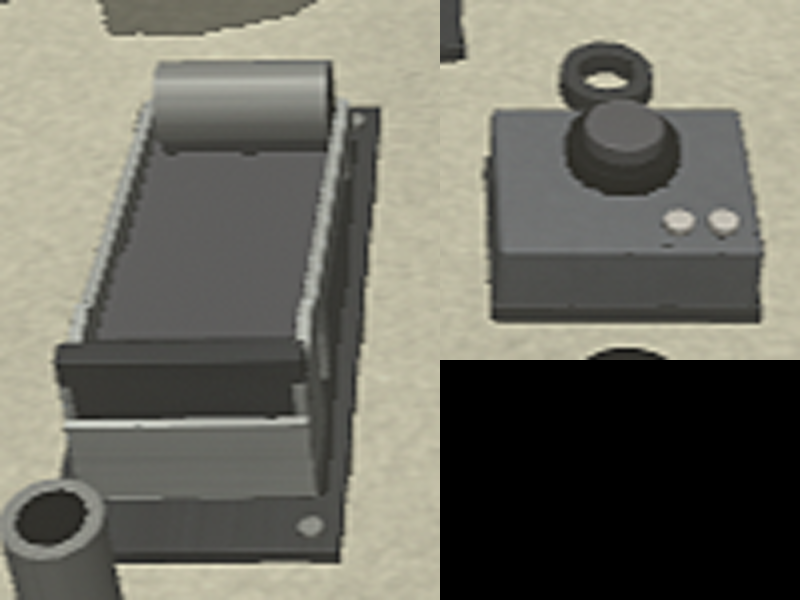

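View pics/crop2.png

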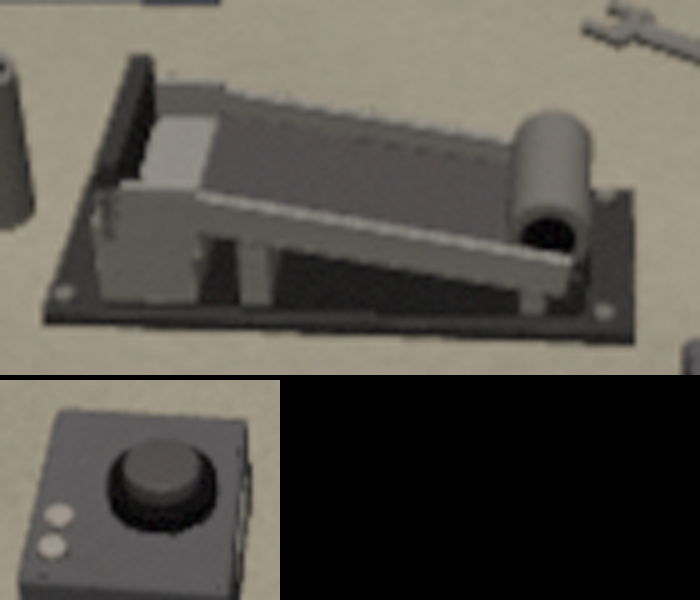

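Crop 1 confirms the control box: button top at about (396,246), collar just behind it, and the sleeve is across the foot of the chute against the lip. Crop 2 shows the rails, stop plate and base corners, so I'll fit the poses from both views.

```bash
cat > h.py <<'E'
import json,numpy as np
from scipy.optimize import least_squares
C={n:json.load(open(n+'.json')) for n in('scene','side')}
def proj(n,X):
    c=C[n];p=np.array(c['R'])@X+np.array(c['t']);return np.array([c['fx']*p[0]/p[2]+c['cx'],c['fy']*p[1]/p[2]+c['cy']])
def T(p,L):
    c,s=np.cos(p[2]),np.sin(p[2]);return np.array([p[0]+c*L[0]-s*L[1],p[1]+s*L[0]+c*L[1],L[2]])
def tri(obs): return least_squares(lambda X:np.r_[tuple(proj(n,X)-u for n,u in obs)],[.6,0,.05])
E
python3 - <<'E'
from h import *
S=lambda x,y:('scene',np.array([180+x/4,210+y/4])); D=lambda x,y:('side',np.array([240+x/5,170+y/5]))
pts=[(S(58,347),(.106,-.051,.089)),(S(303,342),(.106,.051,.089)),
(S(338,560),(.145,.0625,0)),(S(380,108),(-.145,.0625,.006)),
(D(45,322),(.145,.0625,0)),(D(634,342),(-.145,.0625,0)),(D(634,190),(-.145,-.0625,.006)),
(D(198,193),(.074,.051,.074)),(D(222,90),(.074,-.051,.074))]
r=least_squares(lambda p:np.r_[tuple(proj(o[0],T(p,L))-o[1] for o,L in pts)],[.55,-.15,0],loss='soft_l1')
print('chute',r.x,np.degrees(r.x[2]))
for o,L in pts: print(o[0],L,np.round(proj(o[0],T(r.x,L))-o[1],1))
for nm,L in [('foot sleeve',(-.082,0,.05)),('pocket',(.086,0,.075)),('stop',(.106,0,.089))]: print(nm,T(r.x,L))
# sleeve top silhouette check: right end of the sleeve bottom/top in the scene
b=tri([('scene',np.array([396.25,246.25])),('side',np.array([315.75,286.75]))]);print('button',b.x,np.round(b.fun,1))
for nm,a,c in[('collar rim',(391,233),(368,311)),('jarcap',(398,311),(231,276)),('spare top',(194,340),(236,184))]:
    b=tri([('scene',np.array(a)),('side',np.array(c))]);print(nm,b.x,np.round(b.fun,1))
E
```

```text
chute [ 0.56260654 -0.13202228 -0.02538433] -1.4544150305833905
scene (0.106, -0.051, 0.089) [-0.9 -0.8]
scene (0.106, 0.051, 0.089) [-0.1 -0.3]
scene (0.145, 0.0625, 0) [ 0.7 -1.2]
scene (-0.145, 0.0625, 0.006) [ 0.2 -1.2]
side (0.145, 0.0625, 0) [-0.8  0.4]
side (-0.145, 0.0625, 0) [0.1 0.6]
side (-0.145, -0.0625, 0.006) [ 0.  -0.2]
side (0.074, 0.051, 0.074) [-4.5 -0.6]
side (0.074, -0.051, 0.074) [-2.8 -2.4]
foot sleeve [ 0.48063296 -0.12994099  0.05      ]
pocket [ 0.64857884 -0.1342051   0.075     ]
stop [ 0.66857239 -0.13471273  0.089     ]
button [0.5271601  0.16645596 0.06238985] [-0.3 -0.4 -0.3  0.4]
collar rim [0.42456234 0.17316455 0.00804839] [ 0.1  0.1  0.1 -0.1]
jarcap [0.69442503 0.14784682 0.06772069] [-0.2 -0.2 -0.2  0.2]
spare top [ 0.75161203 -0.17507951  0.07988317] [-0.4 -0.6 -0.7  1. ]
```

```bash
R='[0.4,0.944,-0.15,0,0,-0.143,-1, 0.4,0.944,-0.15,0,0,-0.143,-1, 0.4,0.944,-0.15,0,0,-0.143,-1, 0.4,0.944,-0.15,0,0,-0.143,-1, 0.4,0.944,-0.15,0,0,-0.143,-1, 0.4,0.944,-0.15,0,0,-0.143,-1, 0.4,0.944,-0.15,0,0,-0.143,-1, 0.4,0.944,-0.15,0,0,-0.143,-1]' >/dev/null
python3 -m handwheel '[0.4,0.944,-0.15,0,0,-0.143,-1, 0.4,0.944,-0.15,0,0,-0.143,-1, 0.4,0.944,-0.15,0,0,-0.143,-1, 0.4,0.944,-0.15,0,0,-0.143,-1, 0.4,0.944,-0.15,0,0,-0.143,-1, 0.4,0.944,-0.15,0,0,-0.143,-1, 0.4,0.944,-0.15,0,0,-0.143,-1, 0.4,0.944,-0.15,0,0,-0.143,-1]'
python3 -m handwheel '[0.4,0.944,-0.15,0,0,-0.143,-1, 0.4,0.944,-0.15,0,0,-0.143,-1, 0.4,0.944,-0.15,0,0,-0.143,-1, 0.4,0.944,-0.15,0,0,-0.143,-1, 0.4,0.944,-0.15,0,0,-0.143,-1, 0.4,0.944,-0.15,0,0,-0.143,-1, 0.4,0.944,-0.15,0,0,-0.143,-1, 0.4,0.944,-0.15,0,0,-0.143,-1]'
python3 - <<'E'
from h import *
from scipy.spatial.transform import Rotation as Ro
from workcell import manip
s=manip.get_state();print(s['clock'],s['eef_pos'],Ro.from_quat(s['eef_rot']).as_matrix().round(3),s['finger_gap'])
p=[.5626,-.1320,-.0254]
r=least_squares(lambda v:proj('side',T(p,(v[0],.042,v[1])))-np.array([350.2,217.2]),[-.09,.05]);print('sleeve local x,z',r.x)
E
```

```text
clock: 1.1
eef_pos: [0.3238, -0.3545, 0.1776]
eef_rot: [0.996, 0.086, -0.0, -0.0]
contact_force: [1.5, -0.6, -0.5]
finger_gap: 0.0141
grasp_force: 0.0
clock: 2.1
eef_pos: [0.4198, -0.128, 0.1417]
eef_rot: [1.0, -0.014, -0.0, -0.0]
contact_force: [-0.8, 0.3, -0.1]
finger_gap: 0.0004
grasp_force: 0.0
2.1 [ 0.41984654 -0.12796177  0.14169104] [[ 1.    -0.027 -0.   ]
 [-0.027 -1.     0.   ]
 [-0.    -0.    -1.   ]] 0.00040835077211563025
sleeve local x,z [-0.10314297  0.04804982]
```

```bash
python3 -m handwheel '[-0.25,0,0,0,0,0,-1, -0.25,0,-0.2,0,0,0,-1, 0,0,-0.6,0,0,0,-1, 0,0,-0.6,0,0,0,-1, 0,0,-0.6,0,0,0,-1, 0,0,-0.6,0,0,0,-1, 0,0,-0.6,0,0,0,-1, 0,0,-0.2,0,0,0,-1]'
python3 - <<'E'
from workcell import manip
import cv2,numpy as np
d=manip.get_image('side')['frame'];e=manip.get_image('scene')['frame']
c=np.zeros((600,800,3),np.uint8)
c[:400]=cv2.resize(d[150:250,240:440],None,fx=4,fy=4,interpolation=cv2.INTER_CUBIC)
c[400:,:400]=cv2.resize(e[190:290,140:340],None,fx=2,fy=2)
cv2.imwrite('pics/c3.png',c)
E
```

```text
clock: 3.1
eef_pos: [0.4036, -0.1294, 0.0391]
eef_rot: [1.0, -0.014, -0.001, -0.0]
contact_force: [0.3, 0.6, -0.1]
finger_gap: 0.0002
grasp_force: 0.0
```

View pics/c3.png

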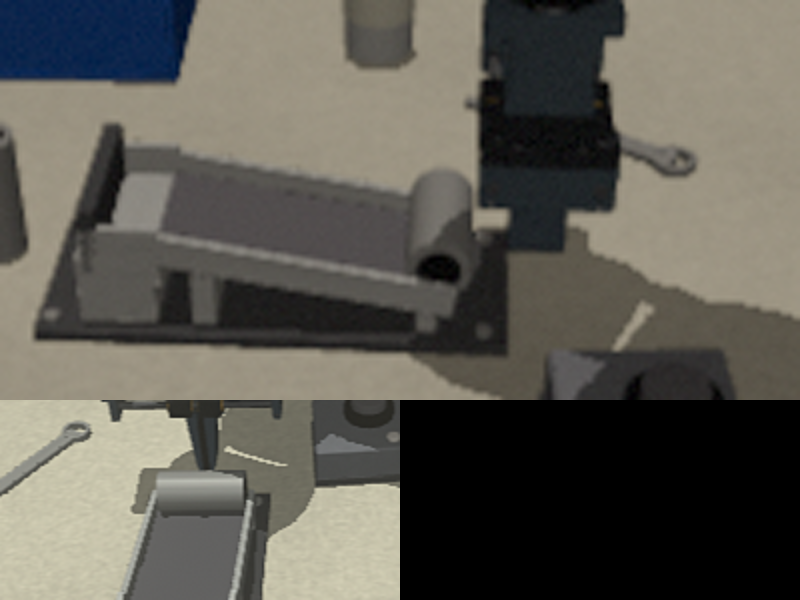

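The side view shows the finger at (510–565, 245), mid-lane and clear downhill of the sleeve at (440,230). Now I'll push slowly at 40 mm/s.

```bash
python3 -m handwheel '[0.1,-0.003,0.014,0,0,0,-1, 0.1,-0.003,0.014,0,0,0,-1, 0.1,-0.003,0.014,0,0,0,-1, 0.1,-0.003,0.014,0,0,0,-1, 0.1,-0.003,0.014,0,0,0,-1, 0.1,-0.003,0.014,0,0,0,-1, 0.13,-0.003,0.018,0,0,0,-1, 0.16,-0.004,0.022,0,0,0,-1]'
python3 -m handwheel '[0.16,-0.004,0.023,0,0,0,-1, 0.16,-0.004,0.023,0,0,0,-1, 0.16,-0.004,0.023,0,0,0,-1, 0.16,-0.004,0.023,0,0,0,-1, 0.16,-0.004,0.023,0,0,0,-1, 0.16,-0.004,0.023,0,0,0,-1, 0.16,-0.004,0.023,0,0,0,-1, 0.16,-0.004,0.023,0,0,0,-1]'
python3 -m handwheel '[0.16,-0.004,0.023,0,0,0,-1, 0.16,-0.004,0.023,0,0,0,-1, 0.16,-0.004,0.023,0,0,0,-1, 0.16,-0.004,0.023,0,0,0,-1, 0.16,-0.004,0.023,0,0,0,-1, 0.16,-0.004,0.023,0,0,0,-1, 0.16,-0.004,0.023,0,0,0,-1, 0.16,-0.004,0.023,0,0,0,-1]'
python3 - <<'E'
from workcell import manip
import cv2,numpy as np
d=manip.get_image('side')['frame'];e=manip.get_image('scene')['frame']
c=np.zeros((600,800,3),np.uint8)
c[:400]=cv2.resize(d[150:250,240:440],None,fx=4,fy=4,interpolation=cv2.INTER_CUBIC)
c[400:,:400]=cv2.resize(e[210:310,140:340],None,fx=2,fy=2)
cv2.imwrite('pics/c4.png',c)
E
```

```text
clock: 4.2
eef_pos: [0.4311, -0.1295, 0.0436]
eef_rot: [1.0, -0.013, -0.0, -0.0]
contact_force: [-3.0, 0.0, 1.0]
finger_gap: 0.0006
grasp_force: 1.4
clock: 5.2
eef_pos: [0.4701, -0.1307, 0.0492]
eef_rot: [1.0, -0.013, -0.0, -0.0]
contact_force: [-2.3, -0.3, 1.6]
finger_gap: 0.0005
grasp_force: 1.4
clock: 6.2
eef_pos: [0.5085, -0.1317, 0.0547]
eef_rot: [1.0, -0.013, -0.0, 0.0]
contact_force: [-3.5, -0.6, 1.9]
finger_gap: 0.0004
grasp_force: 1.4
```

View pics/c4.png

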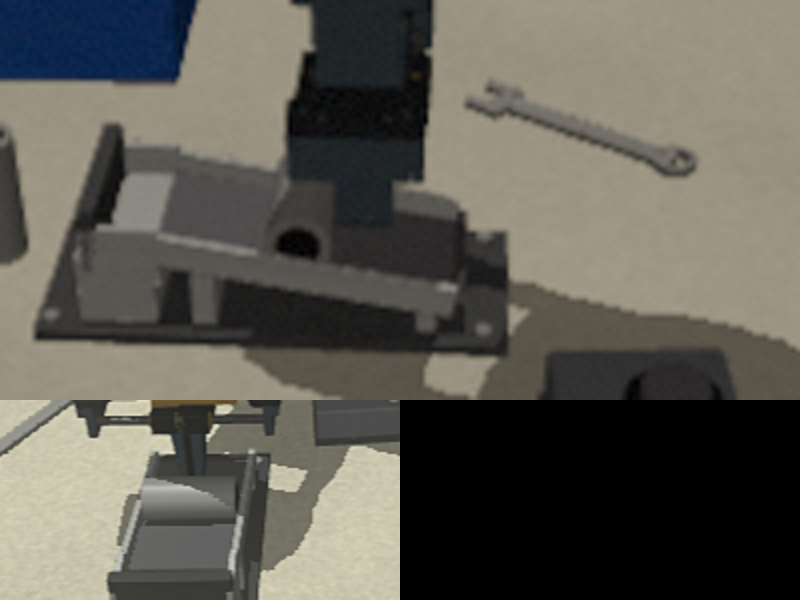

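The sleeve at (297,235) is riding square ahead of the finger, so I'll continue and slow down near the crest.

```bash
python3 -m handwheel '[0.16,-0.004,0.023,0,0,0,-1, 0.16,-0.004,0.023,0,0,0,-1, 0.16,-0.004,0.023,0,0,0,-1, 0.16,-0.004,0.023,0,0,0,-1, 0.16,-0.004,0.023,0,0,0,-1, 0.16,-0.004,0.023,0,0,0,-1, 0.16,-0.004,0.023,0,0,0,-1, 0.16,-0.004,0.023,0,0,0,-1]'
python3 -m handwheel '[0.16,-0.004,0.023,0,0,0,-1, 0.16,-0.004,0.023,0,0,0,-1, 0.16,-0.004,0.023,0,0,0,-1, 0.16,-0.004,0.023,0,0,0,-1, 0.16,-0.004,0.023,0,0,0,-1, 0.15,-0.004,0.022,0,0,0,-1, 0.14,-0.004,0.02,0,0,0,-1, 0.12,-0.003,0.017,0,0,0,-1]'
python3 -m handwheel '[0.1,-0.003,0.014,0,0,0,-1, 0.1,-0.003,0.014,0,0,0,-1, 0.1,-0.003,0.014,0,0,0,-1, 0.1,-0.003,0.014,0,0,0,-1, 0.1,-0.003,0.014,0,0,0,-1, 0.1,-0.003,0.014,0,0,0,-1, 0.1,-0.003,0.014,0,0,0,-1, 0.1,-0.003,0.014,0,0,0,-1]'
python3 - <<'E'
from workcell import manip
import cv2,numpy as np
d=manip.get_image('side')['frame'];e=manip.get_image('scene')['frame']
c=np.zeros((600,800,3),np.uint8)
c[:400]=cv2.resize(d[150:250,220:420],None,fx=4,fy=4,interpolation=cv2.INTER_CUBIC)
c[400:,:400]=cv2.resize(e[240:340,140:340],None,fx=2,fy=2)
cv2.imwrite('pics/c5.png',c)
E
```

```text
clock: 7.3
eef_pos: [0.5468, -0.1326, 0.0602]
eef_rot: [1.0, -0.013, -0.0, 0.0]
contact_force: [-2.4, 0.2, 2.3]
finger_gap: 0.0007
grasp_force: 1.4
clock: 8.3
eef_pos: [0.5831, -0.1335, 0.0654]
eef_rot: [1.0, -0.013, -0.0, 0.0]
contact_force: [-3.8, -0.6, 1.7]
finger_gap: 0.0005
grasp_force: 1.4
clock: 9.3
eef_pos: [0.6071, -0.1342, 0.0688]
eef_rot: [1.0, -0.013, 0.0, -0.0]
contact_force: [0.4, -0.1, -0.7]
finger_gap: 0.0002
grasp_force: 0.0
```

View pics/c5.png

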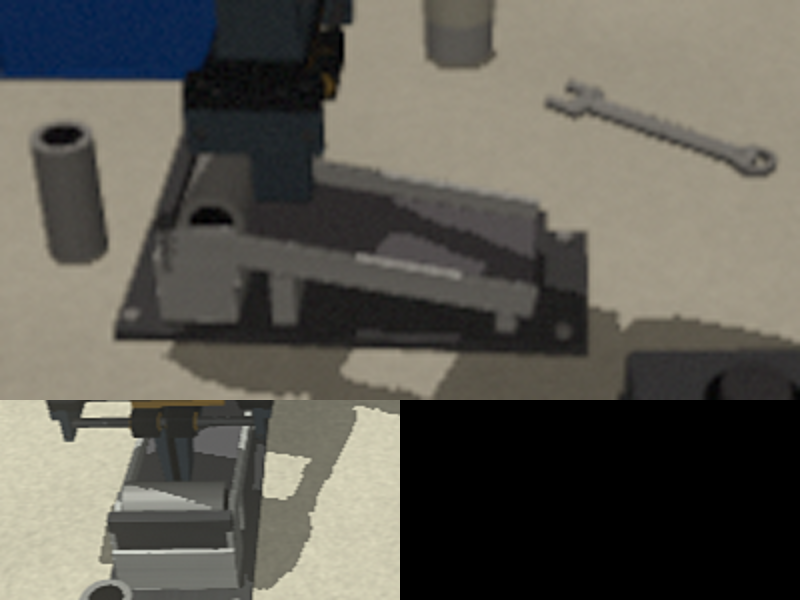

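The contact force fell to zero and the sleeve (bore at (212,215)) sits down against the stop, so it has dropped in. I'll retract, lift, and travel above the button.

```bash
python3 -m handwheel '[-0.2,0,0.05,0,0,0,-1, -0.3,0,0.1,0,0,0,-1, 0,0,0.4,0,0,0,-1, 0,0,0.6,0,0,0,-1, 0,0,0.6,0,0,0,-1, 0,0,0.6,0,0,0,-1, 0,0,0.5,0,0,0,-1, 0,0,0.3,0,0,0,-1]'
python3 -m handwheel '[-0.14,0.626,0,0,0,0,-1, -0.14,0.626,0,0,0,0,-1, -0.14,0.626,0,0,0,0,-1, -0.14,0.626,0,0,0,0,-1, -0.14,0.626,0,0,0,0,-1, -0.14,0.626,0,0,0,0,-1, -0.14,0.626,0,0,0,0,-1, -0.14,0.626,0,0,0,0,-1]'
python3 -m handwheel '[-0.14,0.626,0,0,0,0,-1, -0.14,0.626,0,0,0,0,-1, -0.14,0.626,0,0,0,0,-1, -0.14,0.626,0,0,0,0,-1, -0.14,0.626,-0.2,0,0,0,-1, -0.14,0.626,-0.6,0,0,0,-1, -0.14,0.626,-0.6,0,0,0,-1, -0.14,0.626,-0.6,0,0,0,-1]'
python3 - <<'E'
from workcell import manip
import cv2,numpy as np
d=manip.get_image('side')['frame'];e=manip.get_image('scene')['frame']
c=np.zeros((600,800,3),np.uint8)
c[:400]=cv2.resize(d[170:330,210:370],(400,400),interpolation=cv2.INTER_CUBIC).repeat(1,0) if 0 else cv2.resize(d[150:320,200:540],(800,400),interpolation=cv2.INTER_CUBIC)
c[400:,:]=cv2.resize(e[210:330,180:660-180],(500,200)) if 0 else cv2.resize(e[215:320,180:600],(800,200))
cv2.imwrite('pics/c6.png',c)
E
```

```text
clock: 10.4
eef_pos: [0.5921, -0.1343, 0.1645]
eef_rot: [1.0, -0.013, 0.001, 0.0]
contact_force: [-0.4, 0.1, 0.6]
finger_gap: 0.0002
grasp_force: 0.0
clock: 11.4
eef_pos: [0.558, 0.0173, 0.1633]
eef_rot: [1.0, -0.013, 0.0, -0.0]
contact_force: [-0.0, 0.5, 0.4]
finger_gap: 0.0004
grasp_force: 0.0
clock: 12.4
eef_pos: [0.5242, 0.1674, 0.1024]
eef_rot: [1.0, -0.013, -0.0, 0.0]
contact_force: [-0.3, -0.8, -0.1]
finger_gap: 0.0004
grasp_force: 0.0
```

View pics/c6.png

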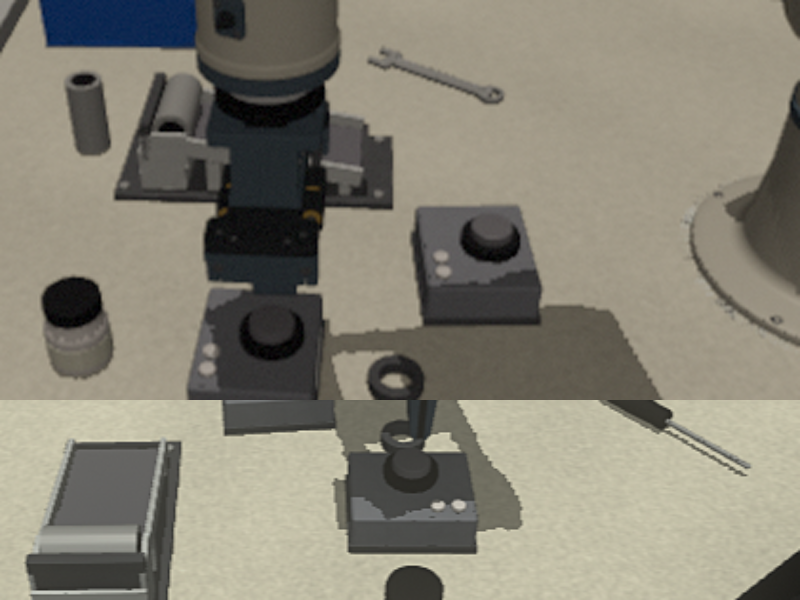

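The sleeve is resting against the stop. The finger is above the button, but in the scene view its tip looks a bit to the right, so I'll check it by projection.

```bash
python3 - <<'E'
from h import *
for n in('scene','side'):
    for X in([.5242,.1674,.1024],[.5242,.1674,.15],[.527,.1665,.0624]): print(n,X,proj(n,np.array(X)).round(1))
from workcell import manip
import cv2
d=manip.get_image('scene')['frame'];e=manip.get_image('side')['frame']
c=np.zeros((400,800,3),np.uint8)
c[:,:400]=cv2.resize(d[180:280,350:450],(400,400),interpolation=cv2.INTER_CUBIC)
c[:,400:]=cv2.resize(e[220:320,270:370],(400,400),interpolation=cv2.INTER_CUBIC)
cv2.imwrite('pics/c7.png',c)
E
```

```text
scene [0.5242, 0.1674, 0.1024] [397.7 228.2]
scene [0.5242, 0.1674, 0.15] [399.6 207.3]
scene [0.527, 0.1665, 0.0624] [396.  245.8]
side [0.5242, 0.1674, 0.1024] [316.5 272. ]
side [0.5242, 0.1674, 0.15] [315.9 252.2]
side [0.527, 0.1665, 0.0624] [315.5 287.2]
```

View pics/c7.png

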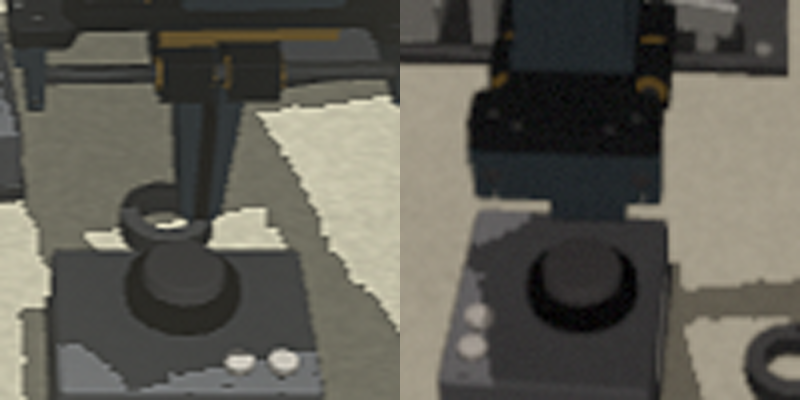

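The fingertip is at about (400,234) in the scene view and (317,274) in the side view, within 3 mm of the button centre. I'll correct slightly and descend.

```bash
python3 -m handwheel '[0.1,-0.05,-0.2,0,0,0,-1, 0,-0.03,-0.3,0,0,0,-1, 0,0,-0.3,0,0,0,-1, 0,0,-0.2,0,0,0,-1, 0,0,-0.15,0,0,0,-1, 0,0,-0.1,0,0,0,-1, 0,0,-0.05,0,0,0,-1, 0,0,-0.05,0,0,0,-1]'
python3 -m handwheel '[0,0,-0.04,0,0,0,-1, 0,0,-0.04,0,0,0,-1, 0,0,-0.04,0,0,0,-1, 0,0,0,0,0,0,-1, 0,0,0,0,0,0,-1, 0,0,0,0,0,0,-1, 0,0,0,0,0,0,-1, 0,0,0,0,0,0,-1]'
```

```text
clock: 13.6
eef_pos: [0.5276, 0.1638, 0.0629]
eef_rot: [1.0, -0.013, 0.0, 0.0]
contact_force: [-2.2, -1.2, 4.0]
finger_gap: 0.0004
grasp_force: 1.9
clock: 14.6
eef_pos: [0.5277, 0.1639, 0.0608]
eef_rot: [1.0, -0.013, 0.001, -0.0]
contact_force: [-9.8, -2.7, 35.9]
finger_gap: 0.0005
grasp_force: 18.4
```

The tool bottomed out at 36 N. I'll raise a few mm to check that a spring force remains, which shows the button really travelled.

```bash
python3 -m handwheel '[0,0,0.06,0,0,0,-1, 0,0,0.06,0,0,0,-1, 0,0,0,0,0,0,-1, 0,0,0,0,0,0,-1, 0,0,0,0,0,0,-1, 0,0,0,0,0,0,-1, 0,0,0,0,0,0,-1, 0,0,0,0,0,0,-1]'
python3 -m handwheel '[0,0,0.05,0,0,0,-1, 0,0,0.05,0,0,0,-1, 0,0,0,0,0,0,-1, 0,0,0,0,0,0,-1, 0,0,0,0,0,0,-1, 0,0,0,0,0,0,-1, 0,0,0,0,0,0,-1, 0,0,0,0,0,0,-1]'
```

```text
clock: 15.6
eef_pos: [0.5276, 0.1639, 0.0628]
eef_rot: [1.0, -0.013, 0.0, -0.0]
contact_force: [-1.5, -0.7, 3.1]
finger_gap: 0.0008
grasp_force: 2.0
clock: 16.6
eef_pos: [0.5277, 0.1639, 0.0658]
eef_rot: [1.0, -0.013, 0.0, -0.0]
contact_force: [-1.4, -0.5, 1.2]
finger_gap: 0.0002
grasp_force: 1.1
```

The force follows a spring (36 N at the bottom, then 3.1 N at 62.8 mm and 1.2 N at 65.8 mm), so the button travelled its full 6 mm. I'll lift clear and take a last look.

```bash
python3 -m handwheel '[0,0,0.2,0,0,0,-1, 0,0,0.6,0,0,0,-1, 0,0,0.8,0,0,0,-1, 0,0,0.8,0,0,0,-1, 0,0,0.8,0,0,0,-1, 0,0,0.3,0,0,0,-1, 0,0,0,0,0,0,-1, 0,0,0,0,0,0,-1]'
python3 - <<'E'
from h import *
from workcell import manip
import cv2
d=manip.get_image('scene')['frame'];e=manip.get_image('side')['frame']
c=np.zeros((400,800,3),np.uint8)
c[:,:400]=cv2.resize(d[225:365,170:310],(400,400),interpolation=cv2.INTER_CUBIC)
c[:,400:]=cv2.resize(e[160:320,210:370],(400,400),interpolation=cv2.INTER_CUBIC)
cv2.imwrite('pics/c8.png',c)
E
```

```text
clock: 17.6
eef_pos: [0.5271, 0.1637, 0.1699]
eef_rot: [1.0, -0.013, -0.001, 0.0]
contact_force: [-0.5, 0.1, -0.2]
finger_gap: 0.0002
grasp_force: 0.0
```

View pics/c8.png

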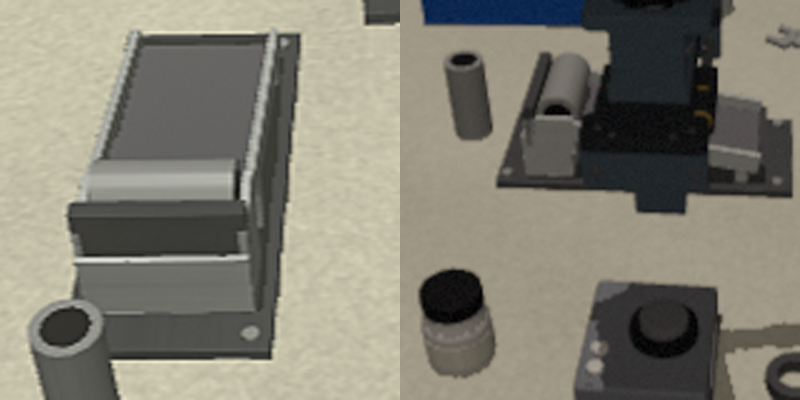

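The sleeve lies square in the pocket at (163,180), the finger is clear of everything, and the button is up.

```bash
python3 -c "
from workcell import manip
print(manip.close_job())"
```

```text
the job is handed in; nothing more can be done
None
```

I handed the job in at about 18 s: the sleeve was pushed up into the pocket and lies square against the stop, the call button was pressed fully and released, and the spare sleeve, collar and jar were left alone; no verdict was returned.

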